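# Drive the worn sleeve out of a bread-trolley wheel

## Robot

A 6-joint arm with a two-finger parallel gripper is mounted at the origin on the work surface. World frame = base frame: x ahead of the robot, y to its left, z up, the work surface at z = 0. Lengths are in mm, angles in rad, forces in N, time in s.
With the tool pointing down it reaches from about 400 to 925 mm from the base axis. Payload 12.5 kg.
Tool frame: the origin (TCP) lies at the very end of the fingers, on their centre line; the grasp point (between the pads) lies 19 mm behind it (env.tcp_to_grasp is the distance from the TCP to the grasp point, in mm); z points along the fingers, x is the direction in which the jaws open and shut, and the axes are right-handed (so a half turn about z gives the same grasp; the last joint's range is limited). The gripper opens to 95 mm and grips with 3 to 60 N. Pads are 20 mm wide; open, the fingers measure 119 mm over their backs; the gripper's body (75 mm by 180 mm) begins 59 mm behind the grasp point.
Start: joints at [-1.253, 0.491, 1.559, -0, 1.092, -0.106], TCP at [257.041, -569.716, 214.661] pointing down, gripper open.
Joint ranges: [-3.1, 3.1], [-0.84, 2.19], [0.05, 2.79], [-1.13, 4.28], [0.06, 2.93], [-2.69, 2.69]. Speed limits (rad/s): [2.22, 2.22, 2.79, 3.14, 3.14, 3.14].

## Interface

Orientations are given as [roll, pitch, yaw] about the fixed x, y, z axes, in that order (R = Rz(yaw) Ry(pitch) Rx(roll)).
In Python, from cell import env, vision, job gives the robot as it stands.
- The arm moves only by the shell command python3 -m pendant 'ROWS' [OPENING]. ROWS is JSON, a list of rows, each a list of 4 numbers: the shift along the tool's x, y, z in mm, then the turn about the tool's z in degrees. In form: [[tx, ty, tz, turn], ...]. A call has 1 to 8 rows; each row is the pose to reach, as a shift and turn from the pose measured when the call began, along the tool's axes at that moment; what a row does not reach only later rows make up. A row lasts 1/8 s, in which the tool goes at most 62.5 mm and 10.7 degrees, less where a joint would pass 70% of its speed; a pose out of reach is approached as far as the arm can. A call with a gripper value outside its range is refused whole. OPENING is the closure, from 0 (fully open) to 1 (shut), set as the call begins (- or left out, the last holds). The fingers move at their own pace and stop on an object; the grip force is fixed at half the most. Time passes only in rows, so rows that repeat a pose let the fingers close. It gives the time, the measured TCP pose, the force and the opening at its end, in the units of the state.
- env.state(): the state, without advancing time (a new reading comes with each control period).
- vision.read_camera(name): name is "scene" or "top"; returns a dict with "pixels" (400x640x3 uint8, red, green, blue), "intrinsics" (3x3 intrinsics, pixels), "R" (3x3) and "t" (3): a world point X has camera coordinates R X + t. Camera axes: x right, y down, z forward; pixel columns grow to the right and rows downward; lengths in mm; the calibration is good to about 2 mm. A picture is of the moment at which its call begins. There is no depth.
- job.job_done(): hands the job in, once; it reports no verdict.
Trained networks look in a picture, given as the dict that the camera call returned (one of the last four; its "shot" number tells which), for a name from the list of things; names that differ only in an ending like _2 or _b are one class to them, and where a whole thing is asked for, a point or a joint stands for the part that bears it (a point fixed in the world has none). Each returns a list of dicts, best first, with "confidence" (0 to 1); they miss things now and then, are a little off and sometimes report something else, mostly with a low value. They report only what shows in the picture. A call takes as long as a camera call. They do not tell look-alikes from the thing itself.
- vision.find_in(picture, query): "at" ([x, y, z] in mm, in the coordinates of the camera as it stood for that picture, good to about 4 mm: the middle of the surface that is visible of it).
- vision.regions_of(picture, query): "pixels" (400x640 bool, what is visible of it).
The state is a dict: "t": time; "joints": joint angles; "qvel": joint speeds; "tau": joint torques, N m; "eef_pos": TCP position; "tcp_rot": TCP orientation; "ft_force": force on the tool from outside, world axes, zero at the start; "moment": the same for the moment, N m; "opening": opening from 0.0 (shut) to 1.0 (fully open).
Only numpy, scipy, OpenCV 4.12 (cv2) and the standard library are available. Lean on these libraries where they do the work, as an engineer would, in place of code of your own. Each camera call takes 0.05 s, during which the arm holds its last target.

## Task

Take the drift out of its stand, feel for the bore of the trolley wheel lying in the repair block, and push the worn sleeve down with the drift until it is right out of the wheel and on the floor of the block. Press gently: never more than 25 N with the drift on the wheel, sleeve or block. Then put the drift back in its stand, fully home and upright, and leave the jar, the can and the spare wheel where they are.

Things in the scene. Friction and masses are not known exactly. Their poses are not given: they have to be found in the camera images.
- block: Wooden repair block, fixed, 130 x 130 mm; origin under its centre, z up. A round nest sits on two rails; between them an open slot 44 mm wide runs along x. The slot's floor is 8 mm above the origin, the nest's floor 34 mm: a springy rubber mat that gives about 1 mm for every 6 N pressed on the wheel. The nest's wall is 12 mm high above it, 91 mm inside and 112 mm outside diameter.
- nest (a point): Centre of the nest's floor, 34 mm above the counter; z up. In the nest lies, flat, a grey trolley wheel with a black tyre, 75 mm in diameter and 30 mm thick. It always lies right against the nest's wall, so its centre is 8 mm from this point, in a direction that is different each time and is not measured: feel or look for it. Pressing does not shift it sideways.
- wheel_level (a point): Point 30 mm above point nest, at the height of the wheel's flat top (64 mm above the counter); z up. It is the nest's centre, NOT the wheel's: the bore, a straight 16 mm through hole without chamfer on the wheel's centre, is 8 mm away in the unmeasured direction. Here the drift would land on the hub beside the bore.
- sleeve (a joint): How far the worn sleeve has gone down the wheel's bore, in m (0 to 0.030). The sleeve is a brass tube, 15 mm outside, 5 mm inside, 22 mm long. At 0 its top is 4 mm below the top of the wheel; it starts between 0 and 0.004. At 0.026 its top is level with the wheel's underside; at 0.030 it stands on the floor of the slot and stops hard. It slides only along the bore, stays where it is left, and resists with about 9 N plus 20 N per m/s.
- drift_handle (a point): Centre of the drift's square wooden handle (24 x 24 mm, 60 mm high); z up along the tool, away from its tip; x and y square to the handle's faces. The steel rod, 12 mm in diameter and 50 mm long, hangs from the handle's underside, so the tip is 80 mm below this point. 0.15 kg. It starts upright in its stand, the underside of the handle resting on the stand's top.
- drift_tip (a point): End of the drift's rod, on its axis; z up along the tool. The last 4 mm taper from 12 mm to a flat 7 mm nose.
- stand_hole (a point): Centre of the mouth of the hole in the top of the drift's stand, a fixed wooden block 60 x 60 mm and 56 mm high; z up. The hole is 16 mm in diameter, goes right through, and has no chamfer. With the drift home, point drift_handle is 30 mm above this point.
- jar_mid (a point): Centre of a glass jar, 66 mm in diameter, 105 mm high, standing beyond the work: leave alone.
- can_mid (a point): Centre of a food can, 72 mm in diameter, 95 mm high, standing beyond the work: leave alone.
- spare_wheel_mid (a point): Centre of a spare trolley wheel, 75 x 30 mm, lying flat on the counter beyond the work: leave alone.
Mind the look-alikes: they are no part of the job. Of the things like the part that bears drift_handle, leave any that is green, pink or purple; of the rest the smaller one is meant.

How it is judged:
By the outcome, as a careful person would: the job done as asked, in the order asked, and still so for the second after the job is handed in, with the robot touching nothing.
It also fails if it takes over 64 s, if anything falls off the work surface, if the arm or the gripper's body presses on something with over 40 N, if the wrist force passes 120 N, or if a joint passes its speed limit or range.

## Working session

There is one attempt and no reset: what is moved stays moved. The work goes in short steps, Python scripts to look and compute and a shell command to move; the robot and the scene stay as the last step left them, time stands still between calls to the robot, and variables do not carry over. Pictures are saved under pics/ and viewed, and the job is handed in when it is done.

```bash
ls; mkdir -p pics
python3 - <<'E'
from cell import env, vision, job
import cv2
print(env.state())
for n in ("scene","top"):
    p=vision.read_camera(n)
    cv2.imwrite(f"pics/{n}0.png",p["pixels"][:,:,::-1])
    print(n,p["intrinsics"].tolist(),p["R"].tolist(),p["t"].tolist(),p["shot"])
    for q in ("block","drift_handle","jar_mid","can_mid","spare_wheel_mid","stand_hole","nest","wheel_level","sleeve"):
        try:
            for r in vision.find_in(p,q):
                X=p["R"].T@(r["at"]-p["t"]); uv=p["intrinsics"]@r["at"]; uv=uv[:2]/uv[2]
                print(q,round(r["confidence"],2),X.round(0),uv.round(0))
        except Exception as e: print(q,e)
E
```

```text
pics
{'t': 0.0, 'joints': array([-1.25260323e+00,  4.91550099e-01,  1.55948087e+00, -1.40043284e-05,
        1.09170272e+00, -1.05622653e-01]), 'qvel': array([-0.00058026, -0.00029612, -0.00159141,  0.00185874,  0.00250001,
       -0.00206775]), 'tau': array([-2.12609986e-03, -6.12652159e+01, -2.58186185e+01,  6.91409293e-02,
        4.82073217e-02, -8.38770256e-05]), 'eef_pos': array([ 256.94862127, -569.45265522,  214.05681127]), 'tcp_rot': array([-3.14148471e+00,  1.13598240e-03, -1.14697405e+00]), 'ft_force': array([-0.48763518, -0.28589685,  0.60529928]), 'moment': array([-0.0118288 , -0.01039387,  0.0246251 ]), 'opening': 1.0020933847149083}
scene [[498.82803873819233, 0.0, 318.9533934881751], [0.0, 498.82803873819233, 205.1195456780137], [0.0, 0.0, 1.0]] [[-0.024644655556095907, 0.9996920014475017, 0.0029228743403993287], [0.8586771058441888, 0.022665339474614143, -0.5120155371524855], [-0.5119240850473527, -0.01010864127313207, -0.8589712140229393]] [23.683826026028115, -478.3331737204949, 1222.1461122610726] 1
block 0.58 [519. 127.  30.] [393. 181.]
drift_handle 0.91 [391. -
[... 706 characters left out ...]
2252385, -0.1964450988648368], [0.19644516624869632, -0.0001616779395490889, -0.9805147987245099]] [8.635706739774742, 595.4073723903335, 718.2752836416829] 2
block 0.93 [491. 123.  32.] [265. 256.]
drift_handle 0.82 [ 394. -147.  147.] [412. 310.]
drift_handle 0.55 [ 571. -121.  112.] [390. 211.]
drift_handle 0.52 [485. -82. 116.] [370. 257.]
drift_handle 0.48 [386. -62. 109.] [361. 313.]
jar_mid 0.64 [753.  21. 104.] [315. 123.]
can_mid 0.59 [ 749. -149.   97.] [399. 126.]
spare_wheel_mid 0.94 [777. 171.  30.] [247. 126.]
stand_hole 0.96 [477. -78.  54.] [365. 263.]
nest 0.78 [493. 125.  31.] [265. 256.]
wheel_level 0.76 [489. 119.  37.] [267. 258.]
sleeve 0.42 [499. 133.  56.] [259. 252.]
```

View pics/scene0.png

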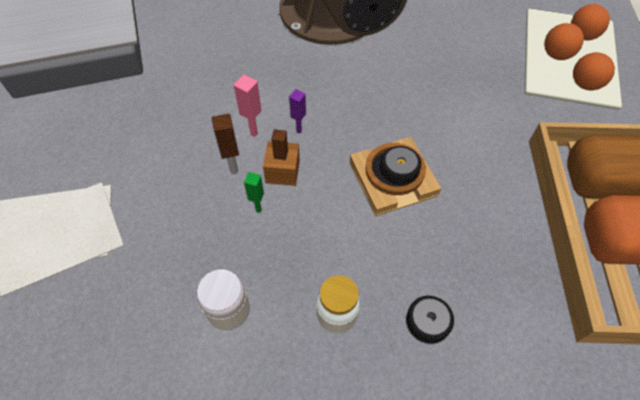

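View pics/top0.png

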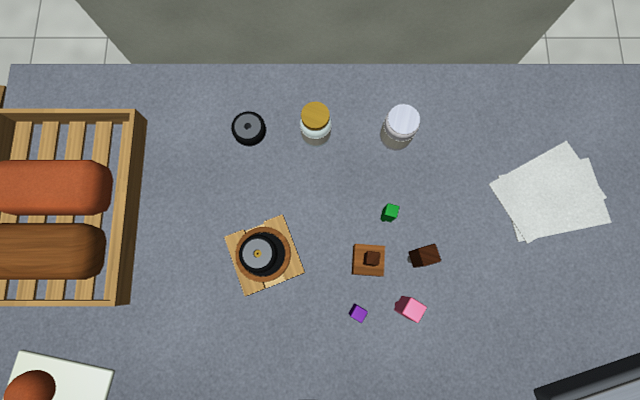

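Run:
```python
import cv2
a=cv2.imread("pics/scene0.png")[60:240,190:320]; b=cv2.imread("pics/top0.png")[180:350,330:450]
cv2.imwrite("pics/crop1.png",cv2.hconcat([cv2.resize(a,(400,560),interpolation=2),cv2.resize(b,(395,560),interpolation=2)]))
a=cv2.imread("pics/scene0.png")[135:235,330:455]; b=cv2.imread("pics/top0.png")[205:305,205:330]
cv2.imwrite("pics/crop2.png",cv2.hconcat([cv2.resize(a,(400,320),interpolation=2),cv2.resize(b,(400,320),interpolation=2)]))
```

```text
(no output)
```

View pics/crop1.png

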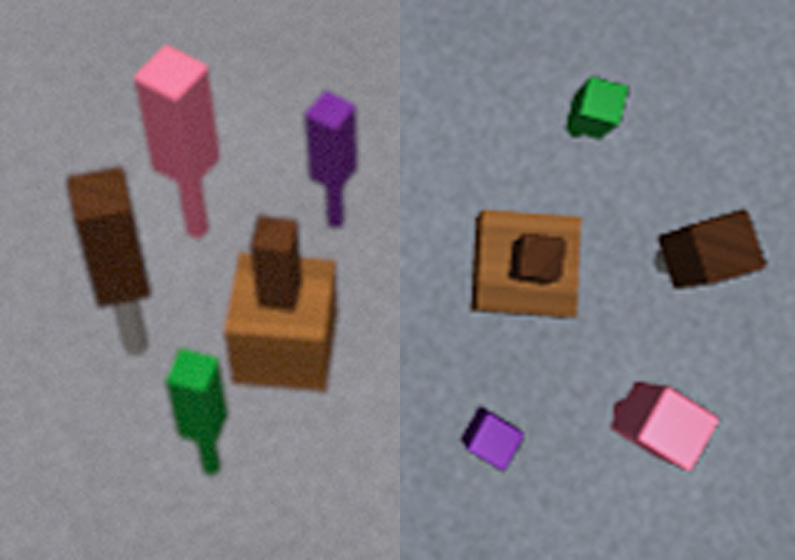

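View pics/crop2.png

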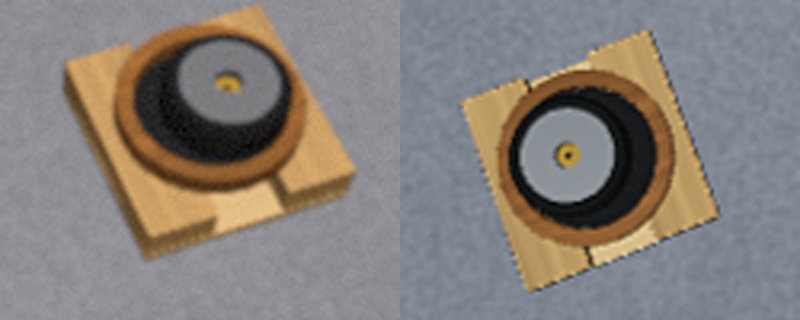

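The block's wheel shows at scene (400,160) and top (258,253). There are five drift-like things in the scene picture: pink (247,100), purple (297,108), green (255,190), large brown (226,139) and small brown in the stand (280,145). The small brown one at (280,145), which is (371,258) in top, is meant: it is the smaller of the two not excluded by colour, and it stands in the stand. The crop confirms this. Next I measure precisely.

```bash
cat > h.py <<'E'
import numpy as np, cv2
def plane(p,uv,z):
    d=p["R"].T@np.linalg.inv(p["intrinsics"])@np.array([uv[0],uv[1],1.0]); c=-p["R"].T@p["t"]
    return c+d*(z-c[2])/d[2]
def proj(p,X):
    q=p["intrinsics"]@(p["R"]@np.array(X,float)+p["t"]); return q[:2]/q[2]
def rectify(p,cx,cy,z,half=70,s=4):
    # metric top-down view at plane z: column = +y, row = +x ; s px/mm
    n=2*half*s
    w=[(cx-half,cy-half),(cx-half,cy+half),(cx+half,cy+half),(cx+half,cy-half)]
    src=np.float32([proj(p,(x,y,z)) for x,y in w]); dst=np.float32([[0,0],[n,0],[n,n],[0,n]])
    return cv2.warpPerspective(p["pixels"],cv2.getPerspectiveTransform(src,dst),(n,n),flags=cv2.INTER_CUBIC)[:,:,::-1].copy()
E
python3 - <<'E'
from cell import vision
from h import *
P={n:vision.read_camera(n) for n in("scene","top")}
import pickle; pickle.dump(P,open("P.pkl","wb"))
row=[]
for n in P:
    a=rectify(P[n],485,-80,56,50,4); b=rectify(P[n],485,-80,116,50,4)
    for im in (a,b):
        cv2.line(im,(200,0),(200,400),(255,255,0),1);cv2.line(im,(0,200),(400,200),(255,255,0),1)
    row.append(cv2.vconcat([a,b]))
cv2.imwrite("pics/rect_stand.png",cv2.resize(cv2.hconcat(row),(600,600)))
row=[]
for n in P:
    a=rectify(P[n],500,125,64,50,4); b=rectify(P[n],500,125,46,75,4);b=cv2.resize(b,(400,400))
    for im in (a,b):
        cv2.line(im,(200,0),(200,400),(255,255,0),1);cv2.line(im,(0,200),(400,200),(255,255,0),1)
    row.append(cv2.vconcat([a,b]))
cv2.imwrite("pics/rect_block.png",cv2.resize(cv2.hconcat(row),(600,600)))
E
```

```text
(no output)
```

View pics/rect_stand.png

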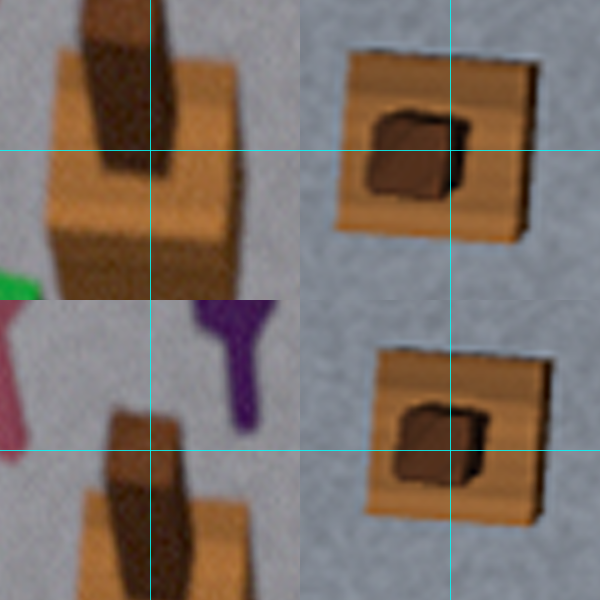

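View pics/rect_block.png

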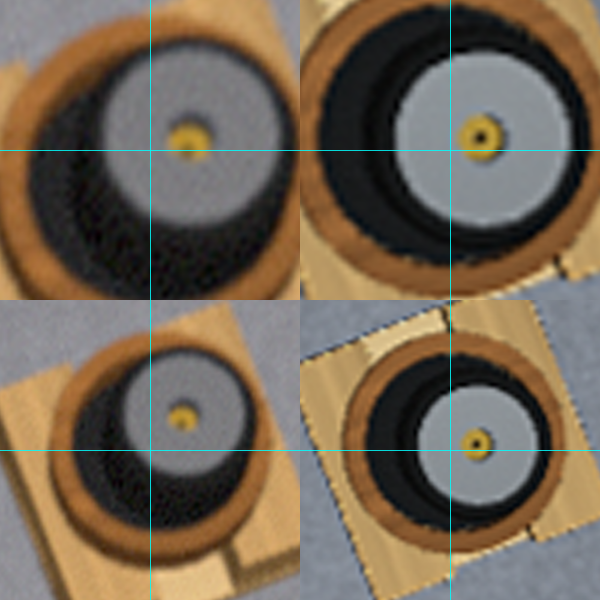

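```bash
cat > fit.py <<'E'
from h import *
import pickle
P=pickle.load(open("P.pkl","rb"))
def show(n,c): print(n,c)
for n in P:
    s=4
    # hub circle at z=64
    cx,cy,half=500,125,50
    im=rectify(P[n],cx,cy,64,half,s); hsv=cv2.cvtColor(im,cv2.COLOR_BGR2HSV)
    m=((hsv[...,1]<60)&(hsv[...,2]>70)).astype(np.uint8)
    k,l,st,ce=cv2.connectedComponentsWithStats(m)
    i=l[int((495-cx+half)*s)-30,int((138-cy+half)*s)-0+0]
    i=max([j for j in range(1,k) if np.hypot(ce[j][0]-252,ce[j][1]-180)<50],key=lambda j:st[j][4])
    c=max(cv2.findContours((l==i).astype(np.uint8),0,1)[0],key=len)
    e=cv2.fitEllipse(cv2.convexHull(c)); print(n,"hub x,y",round(e[0][1]/s-half+cx,1),round(e[0][0]/s-half+cy,1),np.round(np.array(e[1])/s,1))
    m=((hsv[...,1]>120)&(hsv[...,2]>110)&(hsv[...,0]>14)&(hsv[...,0]<35)).astype(np.uint8); m[:,:180]=0; m[:100]=0;m[260:]=0
    ys,xs=np.nonzero(m); print("  brass@64", round(ys.mean()/s-half+cx,1),round(xs.mean()/s-half+cy,1),len(xs)/16)
    # nest wall top outer circle at z=46
    im=rectify(P[n],cx,cy,46,75,s); hsv=cv2.cvtColor(im,cv2.COLOR_BGR2HSV)
    m=((hsv[...,1]>140)&(hsv[...,2]>60)&(hsv[...,0]<13)).astype(np.uint8)
    k,l,st,ce=cv2.connectedComponentsWithStats(m); i=1+np.argmax(st[1:,4])
    c=max(cv2.findContours((l==i).astype(np.uint8),0,1)[0],key=len)
    e=cv2.fitEllipse(cv2.convexHull(c)); print("  nest46 x,y",round(e[0][1]/s-75+cx,1),round(e[0][0]/s-75+cy,1),np.round(np.array(e[1])/s,1))
    # stand top and handle top
    for z,nm in((56,"stand"),(116,"handle")):
        im=rectify(P[n],485,-80,z,50,s); hsv=cv2.cvtColor(im,cv2.COLOR_BGR2HSV)
        cv2.imwrite(f"pics/h_{n}_{nm}.png",im)
        print("  ",nm,[hsv[r,c].tolist() for r,c in((200,200),(180,160),(150,100),(270,150),(220,180),(100,200))])
E
python3 fit.py
```

```text
scene hub x,y 495.3 138.6 [59.7 60.5]
  brass@64 492.4 147.9 152.0625
  nest46 x,y 554.9 128.3 [2.3 5.4]
   stand [[13, 178, 56], [14, 215, 57], [14, 173, 161], [15, 174, 160], [11, 173, 53], [11, 178, 56]]
   handle [[13, 188, 103], [12, 180, 92], [133, 12, 149], [14, 180, 65], [12, 186, 104], [125, 10, 148]]
top hub x,y 496.3 135.8 [58.9 59.2]
  brass@64 496.4 137.6 150.5625
  nest46 x,y 549.8 128.9 [0.9 1.8]
   stand [[9, 170, 45], [11, 164, 84], [15, 164, 145], [14, 165, 122], [11, 166, 83], [14, 169, 127]]
   handle [[11, 164, 84], [11, 168, 70], [14, 127, 141], [14, 162, 157], [11, 169, 83], [14, 162, 124]]
```

```bash
cat > fit2.py <<'E'
from h import *
import pickle
P=pickle.load(open("P.pkl","rb"))
s=8
out=[]
for n,lo,hi,z,cx,cy in(("top",62,105,116,484,-85),("scene",80,125,116,484,-82)):
    im=rectify(P[n],cx,cy,z,30,s); hsv=cv2.cvtColor(cv2.GaussianBlur(im,(0,0),3),cv2.COLOR_BGR2HSV)
    m=((hsv[...,1]>120)&(hsv[...,2]>lo)&(hsv[...,2]<hi)&(hsv[...,0]<14 if n=="top" else hsv[...,0]<99)).astype(np.uint8)
    m=cv2.morphologyEx(m,cv2.MORPH_OPEN,np.ones((41,41)))
    k,l,st,ce=cv2.connectedComponentsWithStats(m); i=l[240,240]
    c=max(cv2.findContours((l==i).astype(np.uint8),0,1)[0],key=len)
    r=cv2.minAreaRect(c); print(n,"handle x,y",r[0][1]/s-30+cx,r[0][0]/s-30+cy,np.array(r[1])/s,r[2])
    cv2.drawContours(im,[np.int32(cv2.boxPoints(r))],0,(0,255,255),1); out.append(im[::1,::1])
cv2.imwrite("pics/fit2.png",cv2.resize(cv2.hconcat(out),(800,400)))
E
python3 fit2.py
```

```text
top handle x,y 484.6500549316406 -86.03208351135254 [23.65313721 23.83626556] 7.561427593231201
scene handle x,y 485.3412494659424 -82.48625373840332 [21.83192253 22.06173325] 8.13010311126709
```

View pics/fit2.png

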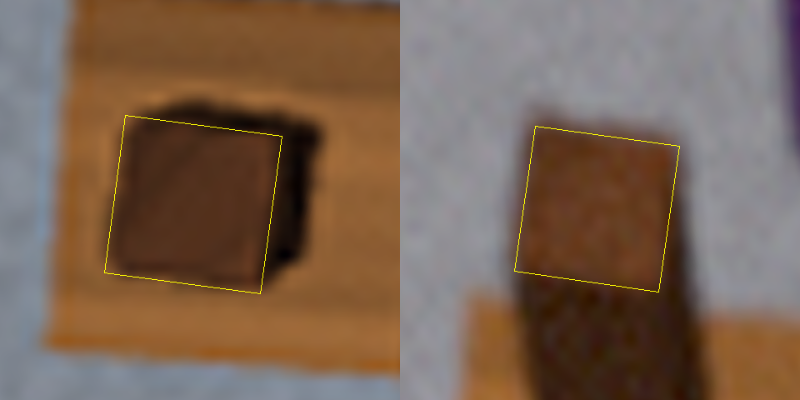

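```bash
cat > go.py <<'E'
import sys,numpy as np
from cell import env
from scipy.spatial.transform import Rotation as Rn
s=env.state(); p=np.array(s["eef_pos"]); R=Rn.from_euler("xyz",s["tcp_rot"]).as_matrix()
yaw=np.degrees(np.arctan2(R[1,0],R[0,0]))
print("t",round(s["t"],2),"pos",p.round(1),"yaw",round(yaw,2),"rot",np.round(s["tcp_rot"],3),"F",np.round(s["ft_force"],1),"M",np.round(s["moment"],2),"open",round(s["opening"],3))
if len(sys.argv)>3:
    T=np.array([float(a) for a in sys.argv[1:4]]); print("shift",(R.T@(T-p)).round(1), "turn", round(((yaw-float(sys.argv[4])+180)%360)-180,1) if len(sys.argv)>4 else "")
E
python3 go.py 485 -84 180 -7.6
```

```text
t 1.1 pos [ 257.  -569.7  214.7] yaw -65.72 rot [ 3.142 -0.    -1.147] F [-0.1  0.3 -0.4] M [-0.02  0.01 -0.03] open 1.003
shift [-349.  -407.5   34.6] turn -58.1
```

```bash
python3 -m pendant '[[-40,-45,0,-7],[-80,-90,0,-14],[-120,-140,0,-22],[-160,-185,0,-29],[-200,-235,0,-36],[-240,-280,0,-43],[-280,-325,0,-50],[-320,-370,0,-58]]' 0.45; python3 go.py 485 -84 150 -7.6
```

```text
t: 2.1
eef_pos: [463.4, -124.1, 214.9]
tcp_rot: [3.141, -0.001, -0.13]
ft_force: [1.1, -0.2, 0.1]
opening: 0.551
t 2.1 pos [ 463.4 -124.1  214.9] yaw -7.47 rot [ 3.141e+00 -1.000e-03 -1.300e-01] F [ 1.1 -0.2  0.1] M [-0.06 -0.11 -0.02] open 0.551
shift [ 16.2 -42.5  64.9] turn 0.1
```

```bash
python3 -m pendant '[[8,-22,20,0],[16,-42,55,0],[16,-42.5,80,0.1],[16.2,-42.5,80,0.1]]' 0.45
python3 - <<'E'
from cell import env,vision
from h import *
s=env.state(); p=s["eef_pos"]; print(p)
row=[]
for n in("scene","top"):
    P=vision.read_camera(n)
    u=proj(P,p).astype(int)
    im=P["pixels"][u[1]-60:u[1]+60,u[0]-60:u[0]+60,::-1].copy(); im=cv2.resize(im,(400,400),interpolation=2); cv2.drawMarker(im,(200,200),(0,255,255),0,14,1)
    row.append(im)
cv2.imwrite("pics/pre.png",cv2.hconcat(row))
E
```

```text
t: 2.6
eef_pos: [484.4, -83.6, 133.8]
tcp_rot: [-3.141, 0.002, -0.132]
ft_force: [0.7, 0.5, 1.3]
opening: 0.549
[484.40476545 -83.61869948 133.80946563]
```

View pics/pre.png

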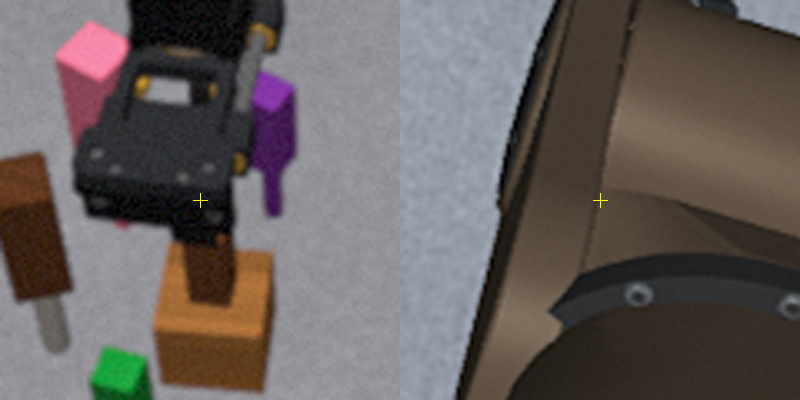

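```bash
python3 - <<'E'
from h import *; import pickle
P=pickle.load(open("P.pkl","rb")); p=P["scene"]
for nm,b,t in(("brown",(234,171),(223,121)),("pink",(254,134),(247,84)),("green",(258,210),(255,178))):
    X=plane(p,b,0); print(nm,X.round(),[(z,proj(p,(X[0],X[1],z)).round()) for z in(90,120,140,160,180)],t)
E
python3 go.py 485 -84 76 -7.6
```

```text
brown [ 484. -178.    0.] [(90, array([227., 142.])), (120, array([224., 132.])), (140, array([222., 124.])), (160, array([220., 117.])), (180, array([218., 109.]))] (223, 121)
pink [ 391. -147.    0.] [(90, array([249., 104.])), (120, array([247.,  93.])), (140, array([246.,  85.])), (160, array([244.,  77.])), (180, array([243.,  68.]))] (247, 84)
green [ 571. -123.    0.] [(90, array([253., 184.])), (120, array([251., 174.])), (140, array([249., 167.])), (160, array([248., 159.])), (180, array([246., 152.]))] (255, 178)
t 2.7 pos [485.3 -84.3 135.6] yaw -7.59 rot [ 3.141e+00 -1.000e-03 -1.320e-01] F [-1.4 -0.   0.5] M [-0.01 -0.11  0.02] open 0.55
shift [-0.4 -0.3 59.6] turn 0.0
```

```bash
python3 -m pendant '[[-0.4,-0.3,25,0],[-0.4,-0.3,45,0],[-0.4,-0.3,55.5,0],[-0.4,-0.3,55.5,0]]' 0.45; python3 go.py
```

```text
t: 3.2
eef_pos: [485.1, -84.2, 80.4]
tcp_rot: [3.141, -0.001, -0.133]
ft_force: [-0.1, 0.3, 0.1]
opening: 0.551
t 3.2 pos [485.1 -84.2  80.4] yaw -7.61 rot [ 3.141e+00 -1.000e-03 -1.330e-01] F [-0.1  0.3  0.1] M [ 0.   -0.06  0.04] open 0.551
```

Run:
```python
from cell import env,vision
import cv2
P=vision.read_camera("scene")
cv2.imwrite("pics/pre2.png",cv2.resize(P["pixels"][60:220,190:350,::-1],(600,600),interpolation=2))
```

```text
(no output)
```

View pics/pre2.png

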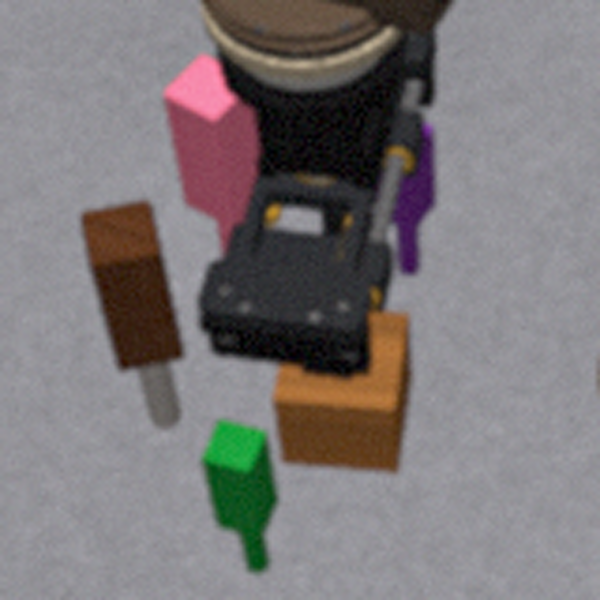

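The gripper sits over the stand, with its lower edge at about (335,365) in the crop. It is clear of the big brown drift and the pink one. Closing now.

```bash
python3 -m pendant '[[0,0,0,0],[0,0,0,0],[0,0,0,0],[0,0,0,0]]' 1; python3 go.py
```

```text
t: 3.75
eef_pos: [485.3, -84.2, 80.9]
tcp_rot: [3.141, -0.002, -0.133]
ft_force: [-0.4, 0.8, 2.1]
opening: 0.252
t 3.75 pos [485.3 -84.2  80.9] yaw -7.6 rot [ 3.141e+00 -2.000e-03 -1.330e-01] F [-0.4  0.8  2.1] M [ 0.02  0.03 -0.02] open 0.252
```

```bash
python3 -m pendant '[[0,0,-10,0],[0,0,-30,0],[0,0,-55,0],[0,0,-80,0],[0,0,-105,0],[0,0,-105,0]]'; python3 go.py 496 137 185 -7.6
```

```text
t: 4.5
eef_pos: [485.7, -84.3, 187.6]
tcp_rot: [3.14, -0.005, -0.133]
ft_force: [-0.6, 0.2, -1.5]
opening: 0.254
t 4.5 pos [485.7 -84.3 187.6] yaw -7.59 rot [ 3.14  -0.005 -0.133] F [-0.6  0.2 -1.5] M [-0.01 -0.12 -0.02] open 0.254
shift [ -19.  -220.7    2.3] turn 0.0
```

```bash
python3 -m pendant '[[-5,-50,0,0],[-10,-110,0,0],[-15,-165,0,0],[-19,-220.7,0,0],[-19,-220.7,20,0],[-19,-220.7,35,0],[-19,-220.7,35,0]]'; python3 go.py 496 137 150 -7.6
cat > snap.py <<'E'
import sys
from cell import env,vision
from h import *
s=env.state();p=s["eef_pos"]; tip=p+[0,0,-74.9]
row=[]
for n in("scene","top"):
    P=vision.read_camera(n)
    u=proj(P,(495,130,70)).astype(int)
    row.append(cv2.resize(P["pixels"][u[1]-45:u[1]+45,u[0]-45:u[0]+45,::-1],(400,400),interpolation=2))
cv2.imwrite(sys.argv[1],cv2.hconcat(row))
E
python3 snap.py pics/bore1.png
```

```text
t: 5.38
eef_pos: [495.6, 136.3, 150.9]
tcp_rot: [3.14, -0.003, -0.133]
ft_force: [0.4, -0.7, -1.6]
opening: 0.25
t 5.38 pos [495.6 136.3 150.9] yaw -7.64 rot [ 3.14e+00 -3.00e-03 -1.33e-01] F [ 0.4 -0.7 -1.6] M [-0.02 -0.09  0.02] open 0.25
shift [ 0.3 -0.7  0.9] turn -0.0
```

View pics/bore1.png

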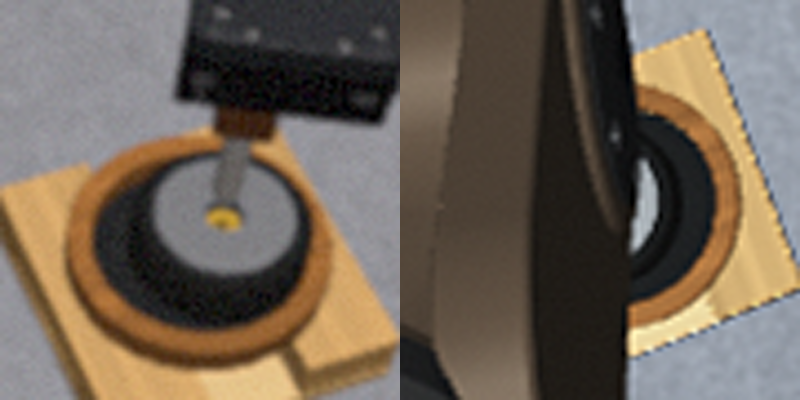

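```bash
python3 - <<'E'
from h import *; import pickle
p=pickle.load(open("P.pkl","rb"))["scene"]
u0=proj(p,(495,130,70)).astype(int)-45
f=lambda X:((proj(p,X)-u0)*400/90).round(1)
print("tip",f((495.6,136.3,76)),"rod top",f((495.6,136.3,126)),"hub scene",f((495.3,138.6,64)),"under tip",f((495.6,136.3,64)), "per mm y",f((495.6,137.3,64))-f((495.6,136.3,64)),"x",f((496.6,136.3,64))-f((495.6,136.3,64)))
E
python3 - <<'E'
import cv2
a=cv2.imread("pics/bore1.png")[100:300,130:330]; cv2.imwrite("pics/bore1b.png",cv2.resize(a,(600,600),interpolation=2))
E
```

```text
tip [221.3 196.1] rod top [239.9 119.1] hub scene [222.7 213. ] under tip [217.1 213.4] per mm y [2.4 0.1] x [0.2 2. ]
```

View pics/bore1b.png

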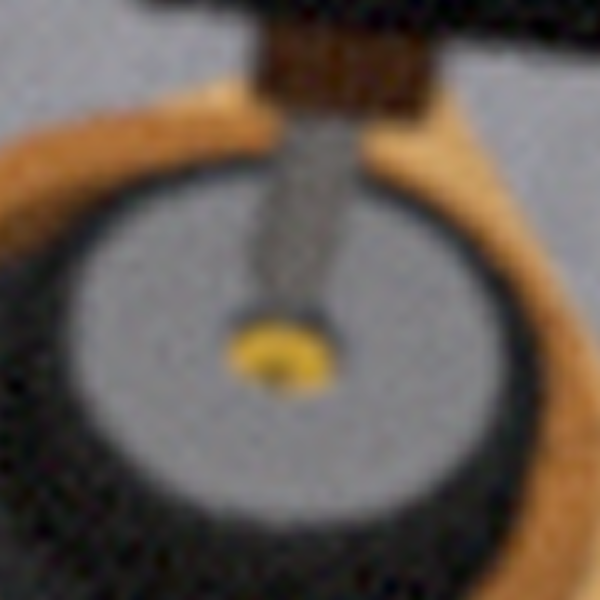

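```bash
python3 go.py 496.2 137.3 141 -7.6
```

```text
t 5.47 pos [496.4 136.3 152.3] yaw -7.66 rot [ 3.14  -0.005 -0.134] F [-0.3  0.  -0.6] M [-0.04 -0.12 -0.03] open 0.253
shift [-0.4 -1.  11.3] turn -0.1
```

```bash
python3 -m pendant '[[0,-0.5,6,0],[-0.2,-1,11,0],[-0.2,-1,11,0]]'; python3 go.py 496.2 137.3 137 -7.6
```

```text
t: 5.85
eef_pos: [496.2, 137.2, 141.0]
tcp_rot: [3.14, -0.005, -0.134]
ft_force: [0.1, 0.3, -2.0]
opening: 0.249
t 5.85 pos [496.2 137.2 141. ] yaw -7.67 rot [ 3.14  -0.005 -0.134] F [ 0.1  0.3 -2. ] M [-0.04 -0.08 -0.  ] open 0.249
shift [-0.1 -0.1  4. ] turn -0.1
```

```bash
python3 -m pendant '[[0,0,1,0],[0,0,2,0]]'; python3 -m pendant '[[0,0,1,0],[0,0,2,0]]'; python3 go.py
```

```text
t: 6.1
eef_pos: [496.2, 137.2, 139.0]
tcp_rot: [3.14, -0.005, -0.134]
ft_force: [-1.0, -0.1, -1.2]
opening: 0.253
t: 6.35
eef_pos: [496.3, 137.2, 137.0]
tcp_rot: [3.14, -0.005, -0.134]
ft_force: [-0.3, -0.0, -2.4]
opening: 0.256
t 6.35 pos [496.3 137.2 137. ] yaw -7.67 rot [ 3.14  -0.005 -0.134] F [-0.3 -0.  -2.4] M [-0.01 -0.1   0.01] open 0.256
```

```bash
python3 -m pendant '[[0,0,1,0],[0,0,1.5,0]]';python3 -m pendant '[[0,0,1,0],[0,0,1.5,0]]'; python3 go.py
```

```text
t: 6.6
eef_pos: [496.3, 137.2, 135.4]
tcp_rot: [3.14, -0.005, -0.134]
ft_force: [-0.6, -0.1, -1.3]
opening: 0.254
t: 6.85
eef_pos: [496.3, 137.2, 133.8]
tcp_rot: [3.14, -0.005, -0.134]
ft_force: [0.3, 0.8, -1.3]
opening: 0.253
t 6.85 pos [496.3 137.2 133.8] yaw -7.67 rot [ 3.14  -0.005 -0.134] F [ 0.3  0.8 -1.3] M [-0.07 -0.07 -0.  ] open 0.253
```

```bash
python3 -m pendant '[[0,0,0.7,0],[0,0,1.5,0]]';python3 -m pendant '[[0,0,0.7,0],[0,0,1.5,0]]'; python3 go.py
```

```text
t: 7.1
eef_pos: [496.3, 137.2, 132.3]
tcp_rot: [3.14, -0.005, -0.134]
ft_force: [0.6, 0.0, -1.2]
opening: 0.251
t: 7.35
eef_pos: [496.4, 137.2, 131.0]
tcp_rot: [3.14, -0.005, -0.134]
ft_force: [-1.5, 0.6, 4.9]
opening: 0.256
t 7.35 pos [496.4 137.2 131. ] yaw -7.67 rot [ 3.14  -0.005 -0.134] F [-1.5  0.6  4.9] M [-0.02  0.24 -0.01] open 0.256
```

```bash
python3 -m pendant '[[0,0,0.7,0],[0,0,1.4,0],[0,0,2,0]]';python3 -m pendant '[[0,0,0.7,0],[0,0,1.4,0],[0,0,2,0]]'; python3 go.py
```

```text
t: 7.72
eef_pos: [496.4, 137.3, 129.5]
tcp_rot: [3.141, -0.006, -0.134]
ft_force: [-2.7, -0.3, 7.3]
opening: 0.253
t: 8.1
eef_pos: [496.4, 137.3, 127.9]
tcp_rot: [3.141, -0.006, -0.134]
ft_force: [-3.0, 0.1, 8.3]
opening: 0.251
t 8.1 pos [496.4 137.3 127.9] yaw -7.67 rot [ 3.141 -0.006 -0.134] F [-3.   0.1  8.3] M [-0.07  0.48  0.  ] open 0.251
```

```bash
python3 -m pendant '[[-0.5,0,0.5,0],[-0.8,0,1,0],[-0.8,0,1.5,0]]';python3 -m pendant '[[0,0,0.8,0],[0,0,1.6,0],[0,0,2.4,0]]'; python3 go.py
```

```text
t: 8.48
eef_pos: [496.1, 137.3, 127.1]
tcp_rot: [3.141, -0.007, -0.134]
ft_force: [0.1, -1.2, 7.6]
opening: 0.251
t: 8.85
eef_pos: [496.2, 137.3, 125.1]
tcp_rot: [3.141, -0.008, -0.134]
ft_force: [-2.7, -0.3, 8.3]
opening: 0.248
t 8.85 pos [496.2 137.3 125.1] yaw -7.65 rot [ 3.141 -0.008 -0.134] F [-2.7 -0.3  8.3] M [-0.15  0.4  -0.04] open 0.248
```

```bash
python3 -m pendant '[[-0.5,0,1,0],[-0.6,0,2,0],[-0.6,0,3,0]]';python3 -m pendant '[[-0.3,0,1,0],[-0.3,0,2,0],[-0.3,0,3,0]]'; python3 go.py
```

```text
t: 9.22
eef_pos: [496.0, 137.3, 122.7]
tcp_rot: [3.141, -0.009, -0.134]
ft_force: [-0.8, -1.2, 7.2]
opening: 0.255
t: 9.6
eef_pos: [496.0, 137.3, 120.2]
tcp_rot: [3.141, -0.01, -0.133]
ft_force: [-1.4, -0.5, 7.6]
opening: 0.252
t 9.6 pos [496.  137.3 120.2] yaw -7.64 rot [ 3.141 -0.01  -0.133] F [-1.4 -0.5  7.6] M [-0.25  0.35  0.01] open 0.252
```

```bash
python3 -m pendant '[[-0.3,0,1,0],[-0.3,0,2,0],[-0.3,0,3,0],[-0.3,0,4,0]]';python3 -m pendant '[[-0.3,0,1,0],[-0.3,0,2,0],[-0.3,0,3,0],[-0.3,0,4,0]]'; python3 go.py
```

```text
t: 10.1
eef_pos: [496.0, 137.3, 116.8]
tcp_rot: [3.141, -0.011, -0.133]
ft_force: [-1.5, -0.3, 7.0]
opening: 0.254
t: 10.6
eef_pos: [495.9, 137.3, 113.2]
tcp_rot: [3.141, -0.012, -0.133]
ft_force: [-1.4, -0.6, 8.3]
opening: 0.251
t 10.6 pos [495.9 137.3 113.2] yaw -7.64 rot [ 3.141 -0.012 -0.133] F [-1.4 -0.6  8.3] M [-0.22  0.34 -0.05] open 0.251
```

```bash
python3 -m pendant '[[-0.2,0,1,0],[-0.2,0,2,0],[-0.2,0,3,0],[-0.2,0,4,0],[-0.2,0,5,0],[-0.2,0,6,0]]'; python3 go.py
```

```text
t: 11.35
eef_pos: [495.9, 137.3, 107.7]
tcp_rot: [3.141, -0.012, -0.133]
ft_force: [-1.5, -0.0, 6.8]
opening: 0.251
t 11.35 pos [495.9 137.3 107.7] yaw -7.63 rot [ 3.141 -0.012 -0.133] F [-1.5 -0.   6.8] M [-0.22  0.39 -0.04] open 0.251
```

```bash
for i in 1; do python3 -m pendant '[[0,0,0.5,0],[0,0,1,0],[0,0,1.5,0]]'; done; python3 -m pendant '[[0,0,0.5,0],[0,0,1,0]]'
```

```text
t: 11.72
eef_pos: [495.9, 137.2, 106.7]
tcp_rot: [3.141, -0.012, -0.133]
ft_force: [-3.7, -1.1, 8.0]
opening: 0.248
t: 11.98
eef_pos: [495.9, 137.2, 106.1]
tcp_rot: [3.141, -0.013, -0.133]
ft_force: [-2.4, -1.1, 7.4]
opening: 0.253
```

```bash
python3 -m pendant '[[0,0,0.5,0],[0,0,1,0]]';python3 -m pendant '[[0,0,0.5,0],[0,0,1,0]]'
```

```text
t: 12.22
eef_pos: [495.8, 137.2, 105.6]
tcp_rot: [3.141, -0.013, -0.133]
ft_force: [-1.8, -0.2, 7.0]
opening: 0.255
t: 12.48
eef_pos: [495.8, 137.2, 105.0]
tcp_rot: [3.141, -0.013, -0.133]
ft_force: [-2.2, -0.3, 6.7]
opening: 0.246
```

```bash
python3 -m pendant '[[0,0,0.5,0],[0,0,1,0]]'
```

```text
t: 12.72
eef_pos: [495.8, 137.2, 104.5]
tcp_rot: [3.141, -0.013, -0.133]
ft_force: [-1.8, 0.0, 8.2]
opening: 0.256
```

```bash
python3 -m pendant '[[0,0,0.5,0],[0,0,1,0]]'
```

```text
t: 12.98
eef_pos: [495.8, 137.2, 103.9]
tcp_rot: [3.141, -0.014, -0.133]
ft_force: [-2.2, 0.2, 7.4]
opening: 0.25
```

```bash
python3 -m pendant '[[0,0,0.5,0],[0,0,1,0]]'
```

```text
t: 13.22
eef_pos: [495.8, 137.2, 103.4]
tcp_rot: [3.141, -0.014, -0.133]
ft_force: [-2.2, -0.4, 7.6]
opening: 0.25
```

```bash
python3 -m pendant '[[0,0,0.5,0],[0,0,1,0]]'
```

```text
t: 13.48
eef_pos: [495.8, 137.2, 102.8]
tcp_rot: [3.142, -0.014, -0.133]
ft_force: [-3.1, -1.1, 8.7]
opening: 0.248
```

```bash
python3 -m pendant '[[0,0,0.5,0],[0,0,1,0]]'; python3 snap.py pics/bore2.png
```

```text
t: 13.72
eef_pos: [495.8, 137.2, 102.4]
tcp_rot: [3.142, -0.014, -0.133]
ft_force: [-2.8, -0.3, 10.5]
opening: 0.252
```

View pics/bore2.png

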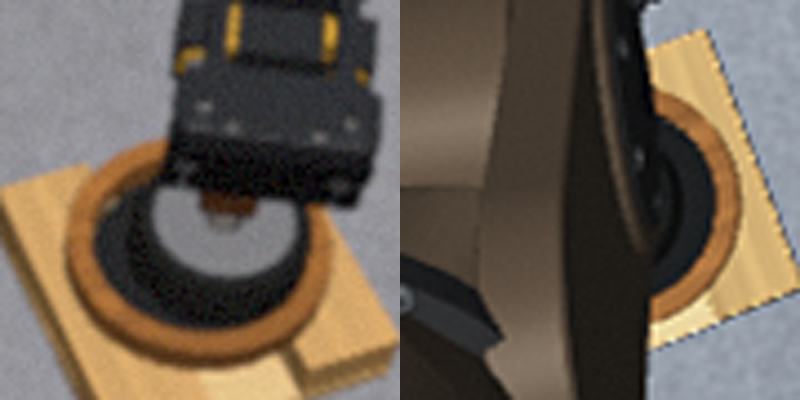

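```bash
python3 -m pendant '[[0,0,0.5,0],[0,0,1,0]]'
```

```text
t: 14.08
eef_pos: [495.8, 137.2, 102.1]
tcp_rot: [-3.142, -0.015, -0.133]
ft_force: [-3.2, 0.1, 11.6]
opening: 0.252
```

```bash
python3 -m pendant '[[0,0,0.5,0],[0,0,0.8,0]]'
```

```text
t: 14.32
eef_pos: [495.7, 137.2, 102.0]
tcp_rot: [-3.141, -0.015, -0.133]
ft_force: [-3.8, -1.1, 12.3]
opening: 0.252
```

```bash
python3 -m pendant '[[0,0,0.5,0],[0,0,1,0]]'
```

```text
t: 14.58
eef_pos: [495.7, 137.2, 101.8]
tcp_rot: [-3.141, -0.016, -0.132]
ft_force: [-4.4, -0.7, 14.4]
opening: 0.248
```

```bash
python3 -m pendant '[[0,0,0.6,0],[0,0,1.2,0]]'; python3 go.py
```

```text
t: 14.82
eef_pos: [495.7, 137.2, 101.5]
tcp_rot: [-3.141, -0.016, -0.132]
ft_force: [-4.0, -1.1, 14.5]
opening: 0.253
t 14.82 pos [495.7 137.2 101.5] yaw -7.59 rot [-3.141 -0.016 -0.132] F [-4.  -1.1 14.5] M [-0.23  0.93 -0.03] open 0.253
```

```bash
python3 -m pendant '[[0,0,-3,0],[0,0,-8,0],[0,0,-18,0],[0,0,-35,0],[0,0,-55,0],[0,0,-75,0],[0,0,-75,0]]'; python3 go.py 485 -84 178 -7.6
```

```text
t: 15.7
eef_pos: [495.1, 137.5, 177.8]
tcp_rot: [-3.14, -0.019, -0.132]
ft_force: [0.6, 0.1, -2.1]
opening: 0.25
t 15.7 pos [495.1 137.5 177.8] yaw -7.59 rot [-3.14  -0.019 -0.132] F [ 0.6  0.1 -2.1] M [-0.06 -0.09 -0.04] open 0.25
shift [ 1.920e+01  2.209e+02 -1.000e-01] turn 0.0
```

Lifted with nothing dragging on it. I move toward the stand, high up, and look at the bore and the stand hole.

```bash
python3 -m pendant '[[3,40,-5,0],[8,90,-10,0],[13,145,-15,0],[15,170,-15,0],[15,170,-15,0]]'
cat > look.py <<'E'
import sys
from cell import env,vision
from h import *
import pickle
P={n:vision.read_camera(n) for n in("scene","top")}
pickle.dump(P,open("P2.pkl","wb"))
row=[]
for n in P:
    a=rectify(P[n],496,136,64,25,16)[::2,::2]; b=rectify(P[n],485,-84,56,50,4)
    row.append(cv2.vconcat([cv2.resize(a,(300,300)),cv2.resize(b,(300,300))]))
cv2.imwrite(sys.argv[1],cv2.hconcat(row))
E
python3 look.py pics/look1.png
```

```text
t: 16.32
eef_pos: [486.9, -34.3, 192.2]
tcp_rot: [-3.14, -0.018, -0.135]
ft_force: [-0.2, 0.4, -1.1]
opening: 0.251
```

View pics/look1.png

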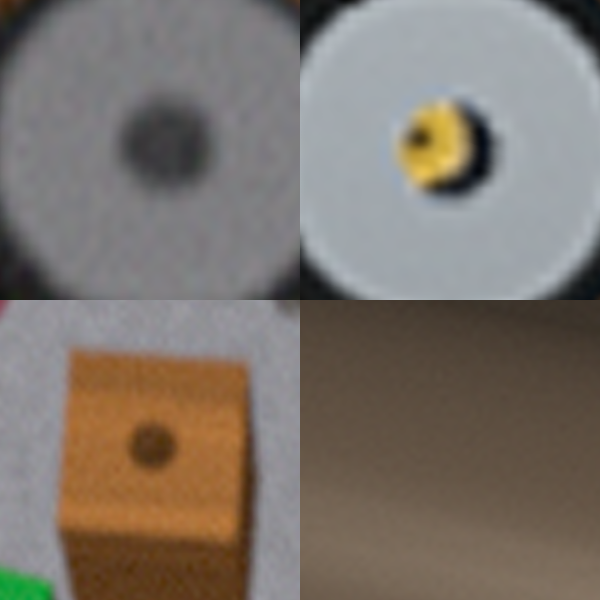

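Run:
```python
from h import *; import pickle
p=pickle.load(open("P2.pkl","rb"))["top"]
for z in(60,34,32,30,28,26):
    q=plane(p,proj(p,(496.3,135.6,z)),64)-[496.3,135.6,64]; print(z,(q*6).round(1))
# precise
im=rectify(p,496,136,64,25,16); hsv=cv2.cvtColor(im,cv2.COLOR_BGR2HSV)
m=((hsv[...,1]>60)&(hsv[...,0]>12)&(hsv[...,0]<38)&(hsv[...,2]>60)).astype(np.uint8)
hub=((hsv[...,1]<50)&(hsv[...,2]>120)).astype(np.uint8)
m2=1-hub; k,l,st,ce=cv2.connectedComponentsWithStats(m2); i=l[395,400]; print("bore",ce[i]/16*6,st[i][4]/256)
cv2.imwrite("pics/deep.png",im[200:600,150:550])
```

```text
60 [-1.7 -4.   0. ]
34 [-12.3 -29.    0. ]
32 [-13.  -30.8   0. ]
30 [-13.8 -32.6   0. ]
28 [-14.6 -34.5   0. ]
26 [-15.4 -36.3   0. ]
bore [147.84038886 150.60509121] 203.41796875
```

View pics/deep.png

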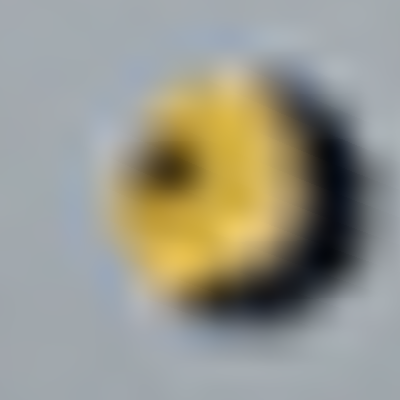

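```bash
cat > ren.py <<'E'
from h import *; import pickle
from scipy.optimize import minimize
p=pickle.load(open("P2.pkl","rb"))["top"]
u0=proj(p,(496.3,135.8,64)).round().astype(int); H=7; S=8
obs=p["pixels"][u0[1]-H:u0[1]+H+1,u0[0]-H:u0[0]+H+1].astype(float)
g=(np.arange((2*H+1)*S)+.5)/S-.5-H
U,V=np.meshgrid(u0[0]+g,u0[1]+g)
D=np.stack([U,V,np.ones_like(U)],-1)@np.linalg.inv(p["intrinsics"]).T@p["R"]; C=-p["R"].T@p["t"]
def at(z): return C+D*((z-C[2])/D[...,2])[...,None]
A64=at(64)
def labels(cx,cy,zs):
    r=lambda z:np.hypot(*(at(z)[...,:2]-[cx,cy]).transpose(2,0,1))
    r0=np.hypot(A64[...,0]-cx,A64[...,1]-cy); rs=r(zs)
    L=np.full(U.shape,3)            # wheel bore wall / dark
    L[rs<7.5]=1; L[rs<2.5]=2; L[r0>8]=0
    return L
def cost(v):
    L=labels(*v); M=np.stack([cv2.GaussianBlur((L==k).astype(float),(0,0),0.5*S).reshape(2*H+1,S,2*H+1,S).mean((1,3)).ravel() for k in range(4)],1)
    c,res,_,_=np.linalg.lstsq(M,obs.reshape(-1,3),rcond=None)
    return ((M@c-obs.reshape(-1,3))**2).mean(),c
for zs in range(24,46,2):
    b=min((minimize(lambda q:cost((q[0],q[1],zs))[0],(496.3+dx,135.8+dy),method="Nelder-Mead",options=dict(xatol=.05,maxiter=80)) for dx in(0,.5) for dy in(0,.5)),key=lambda r:r.fun)
    print(zs,round(b.fun,1),b.x.round(1),cost((*b.x,zs))[1].round().tolist())
E
python3 ren.py
```

```text
24 219.1 [496.7 136.8] [[164.0, 171.0, 176.0], [244.0, 201.0, 76.0], [42.0, 18.0, -26.0], [70.0, 69.0, 66.0]]
26 189.1 [496.5 136.7] [[164.0, 171.0, 176.0], [243.0, 200.0, 78.0], [56.0, 33.0, -15.0], [65.0, 64.0, 63.0]]
28 163.1 [496.5 136.5] [[164.0, 171.0, 176.0], [241.0, 199.0, 80.0], [66.0, 43.0, -5.0], [60.0, 60.0, 60.0]]
30 139.8 [496.4 136.4] [[164.0, 171.0, 176.0], [239.0, 198.0, 82.0], [73.0, 51.0, 2.0], [55.0, 55.0, 58.0]]
32 118.1 [496.3 136.2] [[163.0, 170.0, 176.0], [237.0, 197.0, 84.0], [75.0, 54.0, 9.0], [50.0, 50.0, 53.0]]
34 100.0 [496.3 136.1] [[163.0, 170.0, 176.0], [236.0, 196.0, 86.0], [75.0, 56.0, 10.0], [43.0, 44.0, 49.0]]
36 88.4 [496.2 135.9] [[163.0, 170.0, 176.0], [232.0, 194.0, 88.0], [76.0, 57.0, 10.0], [37.0, 38.0, 45.0]]
38 81.0 [496.1 135.8] [[163.0, 170.0, 176.0], [229.0, 193.0, 91.0], [80.0, 61.0, 11.0], [30.0, 32.0, 40.0]]
40 77.7 [496.  135.6] [[162.0, 170.0, 176.0], [226.0, 190.0, 93.0], [85.0, 65.0, 10.0], [22.0, 25.0, 35.0]]
42 80.1 [496.  135.4] [[162.0, 170.0, 176.0], [221.0, 187.0, 95.0], [94.0, 72.0, 11.0], [13.0, 17.0, 29.0]]
44 85.3 [495.9 135.3] [[162.0, 170.0, 176.0], [216.0, 183.0, 96.0], [104.0, 80.0, 11.0], [2.0, 7.0, 22.0]]
```

```bash
sed -i 's/"P2.pkl"/__import__("sys").argv[1]/; s/range(24,46,2)/eval(__import__("sys").argv[2])/; s/0.5\*S/float(__import__("sys").argv[3])*S/' ren.py; sed -i 's/L\[r0>8\]=0/L[(r(34)>8)]=3; L[r0>8]=0/' ren.py
python3 ren.py P.pkl "range(48,64,2)" 0.5; for b in 0.25 0.4 0.7; do echo; python3 ren.py P2.pkl "range(26,46,3)" $b; done
```

```text
48 97.7 [496.8 137.2] [[139.0, 145.0, 150.0], [204.0, 161.0, 42.0], [40.0, 37.0, 39.0], [105.0, 96.0, 71.0]]
50 90.7 [496.7 136.8] [[138.0, 145.0, 151.0], [204.0, 162.0, 45.0], [42.0, 38.0, 36.0], [108.0, 97.0, 64.0]]
52 86.5 [496.7 136.8] [[138.0, 145.0, 151.0], [204.0, 162.0, 47.0], [40.0, 35.0, 33.0], [110.0, 97.0, 63.0]]
54 86.9 [496.5 136.6] [[138.0, 145.0, 151.0], [202.0, 162.0, 49.0], [42.0, 36.0, 31.0], [113.0, 99.0, 59.0]]
56 90.9 [496.5 136.4] [[138.0, 145.0, 151.0], [200.0, 161.0, 52.0], [47.0, 40.0, 29.0], [116.0, 100.0, 56.0]]
58 97.7 [496.3 136.1] [[137.0, 144.0, 151.0], [197.0, 160.0, 56.0], [51.0, 42.0, 26.0], [123.0, 103.0, 50.0]]
60 107.5 [496.3 136.1] [[137.0, 144.0, 151.0], [195.0, 158.0, 56.0], [60.0, 49.0, 26.0], [125.0, 105.0, 50.0]]
62 119.0 [496.2 135.7] [[137.0, 144.0, 151.0], [192.0, 157.0, 61.0], [64.0, 51.0, 24.0], [132.0, 109.0, 46.0]]

26 205.2 [496.5 136.8] [[163.0, 170.0, 175.0], [228.0, 189.0, 77.0], [85.0, 61.0, 8.0], [73.0, 72.0, 68.0]]
29 163.0 [496.4 136.5] [[163.0, 170.0, 175.0], [226.0, 188.0, 80.0], [93.0, 70.0, 18.0], [67.0, 66.0, 64.0]]
32 1
[... 1378 characters left out ...]
 [15.0, -7.0, -46.0], [57.0, 57.0, 59.0]]
29 166.0 [496.5 136.5] [[164.0, 171.0, 177.0], [257.0, 212.0, 84.0], [36.0, 15.0, -27.0], [48.0, 49.0, 54.0]]
32 139.1 [496.4 136.3] [[164.0, 171.0, 177.0], [254.0, 210.0, 87.0], [44.0, 25.0, -17.0], [39.0, 41.0, 49.0]]
35 117.1 [496.2 136. ] [[163.0, 171.0, 177.0], [252.0, 210.0, 92.0], [40.0, 24.0, -13.0], [28.0, 31.0, 41.0]]
38 112.5 [496.2 135.8] [[163.0, 171.0, 177.0], [248.0, 207.0, 95.0], [41.0, 25.0, -15.0], [19.0, 23.0, 35.0]]
41 130.1 [496.1 135.7] [[163.0, 170.0, 177.0], [247.0, 207.0, 97.0], [52.0, 35.0, -14.0], [20.0, 23.0, 34.0]]
44 158.0 [496.1 135.7] [[162.0, 170.0, 177.0], [242.0, 202.0, 96.0], [73.0, 55.0, -7.0], [22.0, 25.0, 34.0]]
```

Run:
```python
from h import *; import pickle
p=pickle.load(open("P2.pkl","rb"))["scene"]
X=np.array([486.9,-34.3,192.2])
u0=proj(p,X-[0,0,50]).round().astype(int)-[30,40]
im=cv2.resize(p["pixels"][u0[1]:u0[1]+75,u0[0]:u0[0]+60,::-1],(480,600),interpolation=2)
for d in (24.9,74.9):
    q=((proj(p,X-[0,0,d])-u0+.5)*8).astype(int); print(q); cv2.drawMarker(im,tuple(int(a) for a in q),(0,255,255),0,16,1)
cv2.imwrite("pics/rod.png",im)
```

```text
[241 243]
[245 395]
```

View pics/rod.png

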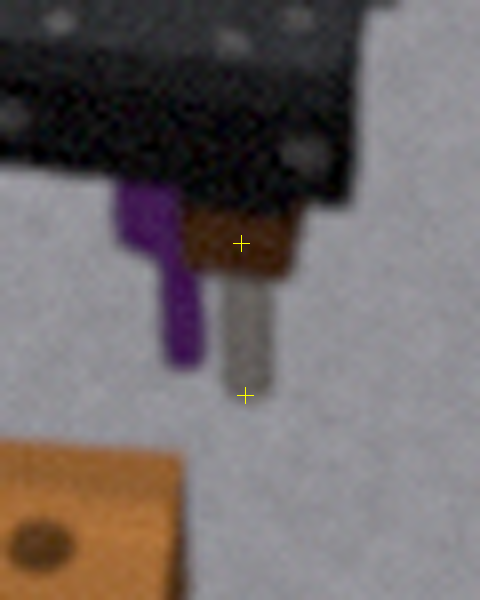

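```bash
sed -e 's/L=np.full(U.shape,3)  .*/L=np.full(U.shape,3)\n    if zs<34: L[r(34)<8]=4/' -e 's/range(4)\],1/range(5)],1/' ren.py > ren2.py; python3 ren2.py P2.pkl "[26,28,29,30,31,32,33,34,36,38,40]" 0.4
```

```text
26 71.5 [496.2 135.9] [[163.0, 170.0, 176.0], [205.0, 170.0, 64.0], [89.0, 70.0, 36.0], [35.0, 37.0, 41.0], [246.0, 209.0, 132.0]]
28 66.9 [496.2 135.8] [[163.0, 170.0, 176.0], [206.0, 171.0, 66.0], [93.0, 74.0, 40.0], [33.0, 35.0, 38.0], [262.0, 223.0, 148.0]]
29 64.4 [496.2 135.8] [[163.0, 170.0, 176.0], [207.0, 173.0, 67.0], [93.0, 75.0, 39.0], [33.0, 35.0, 38.0], [269.0, 229.0, 155.0]]
30 62.2 [496.1 135.8] [[163.0, 170.0, 176.0], [209.0, 174.0, 68.0], [95.0, 76.0, 38.0], [33.0, 35.0, 37.0], [276.0, 235.0, 165.0]]
31 60.5 [496.2 135.8] [[163.0, 170.0, 176.0], [209.0, 175.0, 70.0], [94.0, 75.0, 37.0], [32.0, 34.0, 37.0], [287.0, 244.0, 178.0]]
32 58.3 [496.1 135.8] [[163.0, 170.0, 176.0], [211.0, 176.0, 71.0], [94.0, 75.0, 35.0], [32.0, 34.0, 37.0], [302.0, 256.0, 195.0]]
33 56.1 [496.1 135.8] [[163.0, 170.0, 176.0], [211.0, 177.0, 72.0], [94.0, 74.0, 34.0], [31.0, 33.0, 36.0], [334.0, 282.0, 224.0]]
34 98.0 [496.3 136.1] [[163.0, 170.0, 176.0], [229.0, 191.0, 85.0], [87.0, 67.0, 18.0], [48.0, 49.0, 52.0], [0.0, 0.0, 0.0]]
36 86.0 [496.2 135.9] [[163.0, 170.0, 176.0], [226.0, 189.0, 87.0], [89.0, 69.0, 18.0], [42.0, 43.0, 48.0], [0.0, 0.0, 0.0]]
38 86.4 [496.1 135.8] [[162.0, 170.0, 176.0], [224.0, 188.0, 88.0], [94.0, 73.0, 19.0], [38.0, 39.0, 45.0], [0.0, 0.0, 0.0]]
40 97.8 [496.1 135.7] [[162.0, 170.0, 176.0], [222.0, 187.0, 90.0], [102.0, 80.0, 20.0], [39.0, 40.0, 44.0], [0.0, 0.0, 0.0]]
```

```bash
python3 - <<'E'
from h import *; import pickle
p=pickle.load(open("P2.pkl","rb"))["scene"]
s=8;im=rectify(p,484,-84,56,40,s); g=cv2.GaussianBlur(im,(0,0),4)[...,2].astype(float)
m=(g<115).astype(np.uint8); k,l,st,ce=cv2.connectedComponentsWithStats(m)
for i in range(1,k):
    if 150<st[i][4]/64<300 or np.hypot(*(ce[i]-320))<60: print("hole x,y",ce[i][1]/s-40+484,ce[i][0]/s-40-84,st[i][4]/64, st[i][2:4]/s)
g2=cv2.cvtColor(cv2.GaussianBlur(im,(0,0),4),cv2.COLOR_BGR2HSV)
m=((g2[...,1]>110)&(g2[...,2]>120)).astype(np.uint8);m=cv2.morphologyEx(m,cv2.MORPH_CLOSE,np.ones((5,5)))
c=max(cv2.findContours(m,0,1)[0],key=cv2.contourArea); r=cv2.minAreaRect(c); print("stand",r[0][1]/s-40+484,r[0][0]/s-40-84,np.array(r[1])/s,r[2])
E
python3 go.py 482.5 -84 178 -7.6
```

```text
hole x,y 484.036807875291 -83.18954347606032 154.359375 [14.25  13.625]
stand 484.31518173217773 -82.61061096191406 [59.90464401 60.32790756] 4.354220867156982
t 16.43 pos [487.  -32.7 192.3] yaw -7.62 rot [-3.14  -0.018 -0.133] F [-0.6  0.2 -1.6] M [-0.01 -0.06 -0.01] open 0.253
shift [ 2.1 51.5 14.3] turn -0.0
```

```bash
python3 -m pendant '[[1,26,0,0],[2.3,51.3,0,0],[2.3,51.3,15,0],[2.3,51.3,35,0],[2.3,51.3,50,0],[2.3,51.3,50,0]]'; python3 go.py 482.8 -84 139
python3 - <<'E'
from cell import env,vision
from h import *
p=vision.read_camera("scene"); X=env.state()["eef_pos"]
u0=proj(p,(484,-84,60)).round().astype(int)-[30,35]
im=cv2.resize(p["pixels"][u0[1]:u0[1]+60,u0[0]:u0[0]+60,::-1],(600,600),interpolation=2)
for Y in ((484,-83.2,56),):
    q=((proj(p,Y)-u0+.5)*10).astype(int);cv2.drawMarker(im,tuple(int(a) for a in q),(0,255,255),0,16,1)
cv2.imwrite("pics/ret1.png",im)
E
```

```text
t: 17.18
eef_pos: [483.0, -82.7, 141.4]
tcp_rot: [-3.14, -0.016, -0.132]
ft_force: [-0.2, -0.6, -0.8]
opening: 0.25
t 17.18 pos [483.  -82.7 141.4] yaw -7.54 rot [-3.14  -0.016 -0.132] F [-0.2 -0.6 -0.8] M [-0.02 -0.08  0.04] open 0.25
shift [-0.1  1.3  2.4] turn
```

View pics/ret1.png

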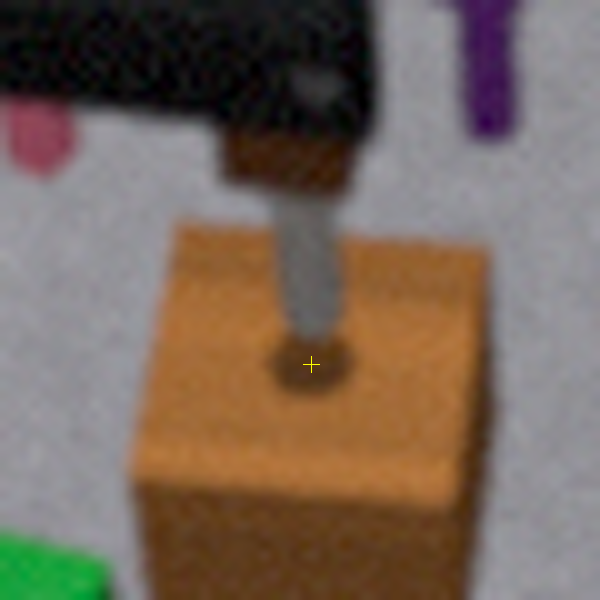

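```bash
python3 -m pendant '[[0,0.8,2,0],[0,1.4,5,0],[0,1.4,8,0],[0,1.4,8,0]]'; python3 -m pendant '[[0,0,2,0],[0,0,4,0]]';python3 -m pendant '[[0,0,2,0],[0,0,4,0]]'; python3 go.py 482.8 -84 139
```

```text
t: 17.73
eef_pos: [483.2, -84.4, 133.9]
tcp_rot: [-3.14, -0.017, -0.132]
ft_force: [0.0, 0.0, -1.2]
opening: 0.254
t: 17.98
eef_pos: [483.3, -84.4, 129.9]
tcp_rot: [-3.14, -0.017, -0.132]
ft_force: [-0.2, 0.4, -0.8]
opening: 0.249
t: 18.23
eef_pos: [483.4, -84.4, 125.7]
tcp_rot: [-3.14, -0.017, -0.132]
ft_force: [-0.1, 0.4, -0.8]
opening: 0.25
t 18.23 pos [483.4 -84.4 125.7] yaw -7.56 rot [-3.14  -0.017 -0.132] F [-0.1  0.4 -0.8] M [ 0.04 -0.07  0.02] open 0.25
shift [ -0.4  -0.4 -13.3] turn
```

```bash
python3 -m pendant '[[0,0,3,0],[0,0,6,0],[0,0,9,0]]'; python3 -m pendant '[[-0.1,0,3,0],[-0.2,0,6,0],[-0.3,0,9,0],[-0.3,0,12,0]]'; python3 go.py
```

```text
t: 18.6
eef_pos: [483.5, -84.4, 116.5]
tcp_rot: [-3.14, -0.017, -0.132]
ft_force: [0.0, 0.4, -0.9]
opening: 0.249
t: 19.1
eef_pos: [483.4, -84.4, 104.3]
tcp_rot: [-3.14, -0.017, -0.132]
ft_force: [0.6, 0.5, -1.0]
opening: 0.248
t 19.1 pos [483.4 -84.4 104.3] yaw -7.56 rot [-3.14  -0.017 -0.132] F [ 0.6  0.5 -1. ] M [ 0.05 -0.1  -0.  ] open 0.248
```

```bash
python3 -m pendant '[[-0.1,0,3,0],[-0.2,0,6,0],[-0.3,0,9,0],[-0.3,0,12,0]]'; python3 -m pendant '[[0,0,2,0],[0,0,4,0],[0,0,6,0],[0,0,8,0]]'; python3 go.py
```

```text
t: 19.6
eef_pos: [483.3, -84.4, 92.1]
tcp_rot: [-3.14, -0.017, -0.132]
ft_force: [-0.5, 0.5, -0.2]
opening: 0.25
t: 20.1
eef_pos: [483.5, -84.4, 84.0]
tcp_rot: [-3.14, -0.017, -0.132]
ft_force: [-0.5, -0.8, -0.9]
opening: 0.247
t 20.1 pos [483.5 -84.4  84. ] yaw -7.56 rot [-3.14  -0.017 -0.132] F [-0.5 -0.8 -0.9] M [-0.01 -0.02  0.  ] open 0.247
```

```bash
python3 -m pendant '[[0,0,1,0],[0,0,2,0],[0,0,3,0]]'; python3 -m pendant '[[0,0,1,0],[0,0,1.5,0]]';python3 go.py
```

```text
t: 20.48
eef_pos: [483.6, -84.4, 81.0]
tcp_rot: [-3.14, -0.017, -0.132]
ft_force: [-1.6, 0.6, 11.7]
opening: 0.25
t: 20.72
eef_pos: [483.6, -84.4, 80.9]
tcp_rot: [-3.14, -0.018, -0.132]
ft_force: [-6.5, 2.4, 27.7]
opening: 0.251
t 20.73 pos [483.6 -84.4  80.9] yaw -7.55 rot [-3.14  -0.018 -0.132] F [-6.5  2.4 27.7] M [ 0.34  1.54 -0.03] open 0.251
```

```bash
python3 -m pendant '[[0,0,-0.5,0],[0,0,-1,0]]'; python3 go.py
cat > s2.py <<'E'
import sys
from cell import env,vision
from h import *
p=vision.read_camera("scene")
u0=proj(p,(484,-84,70)).round().astype(int)-[30,30]
cv2.imwrite(sys.argv[1],cv2.resize(p["pixels"][u0[1]:u0[1]+60,u0[0]:u0[0]+60,::-1],(600,600),interpolation=2))
for z in(56,58.5,80,116): print(z,((proj(p,(484,-84,z))-u0+.5)*10).round())
E
python3 s2.py pics/seat1.png
```

```text
t: 20.98
eef_pos: [483.7, -84.4, 81.9]
tcp_rot: [-3.14, -0.018, -0.132]
ft_force: [0.2, -0.2, -1.0]
opening: 0.249
t 20.98 pos [483.7 -84.4  81.9] yaw -7.55 rot [-3.14  -0.018 -0.132] F [ 0.2 -0.2 -1. ] M [-0.04 -0.09 -0.02] open 0.249
56 [307. 354.]
58.5 [306. 346.]
80 [298. 275.]
116 [285. 150.]
```

View pics/seat1.png

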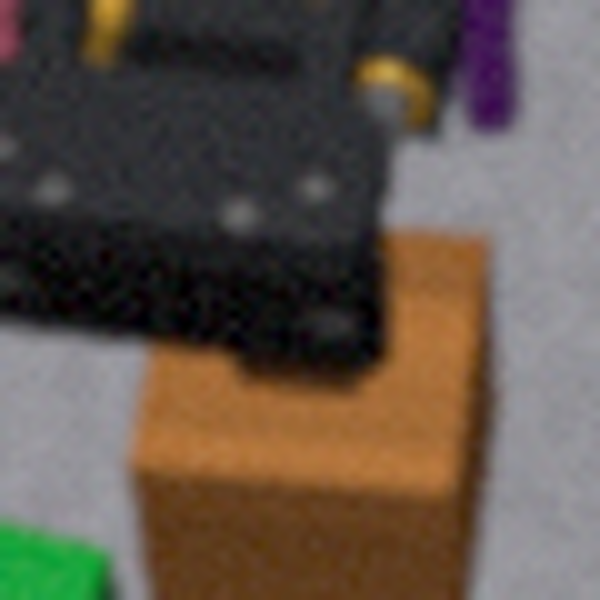

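```bash
python3 -m pendant '[[0,0,0.5,0],[0,0,0.5,0]]'; python3 -m pendant '[[0,0,0,0],[0,0,0,0],[0,0,0,0],[0,0,0,0]]' 0.5; python3 go.py
```

```text
t: 21.28
eef_pos: [483.6, -84.4, 81.2]
tcp_rot: [-3.14, -0.017, -0.132]
ft_force: [-0.6, 0.6, -1.8]
opening: 0.252
t: 21.78
eef_pos: [483.6, -84.4, 81.2]
tcp_rot: [-3.14, -0.017, -0.132]
ft_force: [0.7, -1.1, -0.3]
opening: 0.5
t 21.77 pos [483.6 -84.4  81.2] yaw -7.55 rot [-3.14  -0.017 -0.132] F [ 0.7 -1.1 -0.3] M [-0.02 -0.08  0.01] open 0.5
```

Released. Retracting straight up, then away toward the start side.

```bash
python3 -m pendant '[[0,0,-15,0],[0,0,-40,0],[0,0,-75,0],[0,0,-110,0],[0,0,-140,0],[0,0,-140,0]]'; python3 go.py 330 -450 220
```

```text
t: 22.52
eef_pos: [481.8, -84.4, 223.0]
tcp_rot: [-3.141, -0.021, -0.132]
ft_force: [-0.1, 0.4, -1.0]
opening: 0.502
t 22.52 pos [481.8 -84.4 223. ] yaw -7.55 rot [-3.141 -0.021 -0.132] F [-0.1  0.4 -1. ] M [-0.02 -0.03 -0.04] open 0.502
shift [-102.5  382.3    0.5] turn
```

```bash
python3 -m pendant '[[-12,48,0,0],[-25,95,0,0],[-38,143,0,0],[-51,190,0,0],[-64,238,0,0],[-77,286,0,0],[-90,334,0,0],[-102,380,0,0]]'; python3 go.py
python3 - <<'E'
from cell import vision
from h import *
import pickle
P={n:vision.read_camera(n) for n in("scene","top")}
pickle.dump(P,open("P3.pkl","wb")); O=pickle.load(open("P.pkl","rb"))
row=[]
for n in P:
    cv2.imwrite(f"pics/{n}9.png",P[n]["pixels"][:,:,::-1])
    a=rectify(O[n],485,-84,116,35,6); b=rectify(P[n],485,-84,116,35,6)
    row.append(cv2.resize(cv2.vconcat([a,b]),(300,600)))
row.append(cv2.resize(rectify(P["top"],496,136,64,25,16),(200,600)))
cv2.imwrite("pics/final.png",cv2.hconcat(row))
E
```

```text
t: 23.52
eef_pos: [329.7, -449.0, 219.3]
tcp_rot: [-3.14, -0.02, -0.132]
ft_force: [0.6, -0.6, -0.5]
opening: 0.501
t 23.52 pos [ 329.7 -449.   219.3] yaw -7.57 rot [-3.14  -0.02  -0.132] F [ 0.6 -0.6 -0.5] M [-0.03 -0.12  0.  ] open 0.501
```

View pics/final.png

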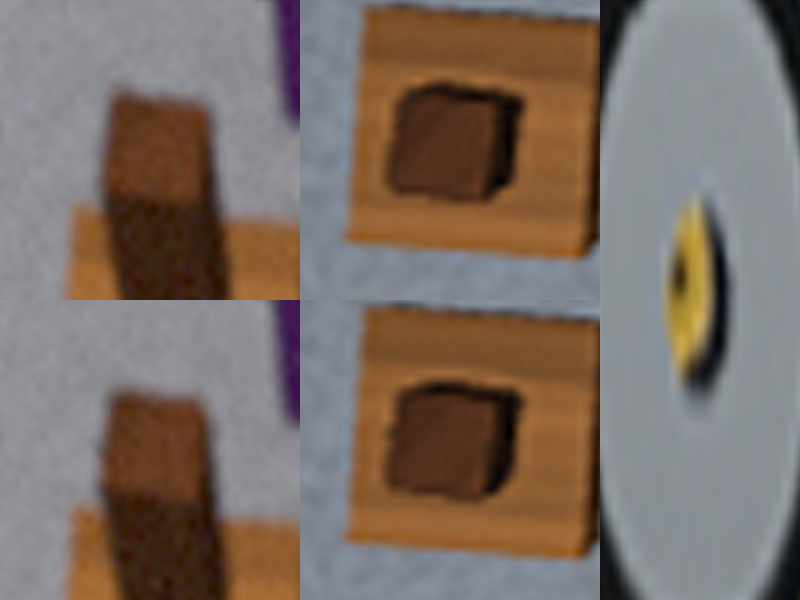

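View pics/scene9.png

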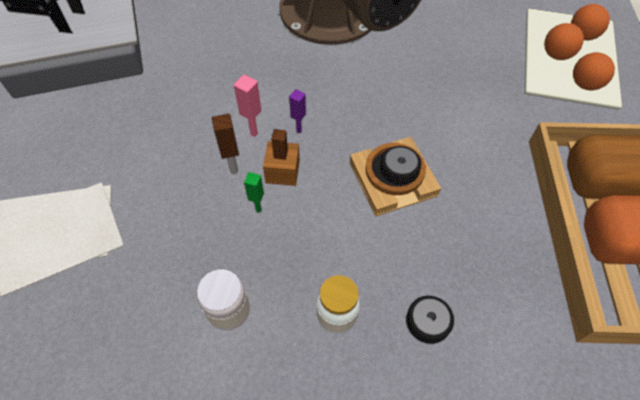

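The drift is upright in its stand at (280,145), looking as it did at the start. The bore at (401,160) is empty down to the floor. The jar, can, spare wheel and look-alikes have not moved. Handing in.

```bash
python3 -c "
from cell import job
print(job.job_done())"
```

```text
the job is handed in; nothing more can be done
None
```

I took the small brown drift from its stand and found the bore about 8 mm off the nest's centre. I pushed the sleeve down to its hard stop, put the drift back in its stand, and handed the job in at about 24 s.

- **Pressing force:** the drift pressed with about 8–9 N while the sleeve slid. At the stop I read about 14.5 N, roughly 16 N allowing for the drift's weight. This is below the 25 N limit, though I only read the force at the end of each short move.
- **Sleeve:** the force rose by about 5–6 N/mm at the end. The tip reached about 27 mm, which fits a sleeve at its stop (30 mm) with the rubber mat giving about 3 mm. After lifting the drift, the top picture fits best with the sleeve below the wheel's underside and the slot floor showing beside it. A simpler first fit had put its top at 38–40 mm, because it did not allow for that floor showing. The picture alone would not fix the exact height.
- **Drift:** it came to rest at the same tool height as when I picked it up. The final pictures show it upright and home, as at the start. While seating it I pressed on the stand with about 28 N for a moment. I took the 25 N limit as not covering the stand, since it names only the wheel, sleeve and block.
- **Other things:** in the final scene picture the jar, the can, the spare wheel and the look-alikes are where they were. The arm was clear of everything.

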